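Line up the toiletry bottles by height on the hotel tray

ROBOT

A 6-joint arm with a two-finger parallel gripper is mounted at the origin on the work surface. World frame = base frame: x ahead of the robot, y to its left, z up, the work surface at z = 0. Lengths are in m, angles in rad, forces in N, time in s.
With the tool pointing down it reaches from about 0.425 to 1.125 m from the base axis. Payload 14.9 kg.
Tool frame: the origin (TCP) lies on the centre line of the jaws, within the pads' length; the fingertips stand ctrl.tip_extent ahead of it and the grasp point (between the pads) lies 2 mm behind it (ctrl.tip_extent is the distance from the TCP to the fingertips, in m); z points along the fingers, y is the line along which they close (so a half turn about z gives the same grasp; the last joint's range is limited). The gripper opens to 91 mm and grips with 3 to 60 N. Pads are 32 mm wide; open, the fingers measure 118 mm over their backs; the gripper's body (76 mm by 178 mm) begins 60 mm behind the grasp point.
Start: joints at [1.235, 0.379, 1.734, -0, 1.028, -0.033], TCP at [0.209, 0.668, 0.231] pointing down, gripper open.
Joint ranges: [-2.77, 2.77], [-0.74, 2.19], [0, 2.66], [-1.06, 4.2], [0.31, 2.87], [-3.08, 3.08]. Speed limits (rad/s): [1.89, 1.89, 2.39, 3.14, 3.14, 3.14].

INTERFACE

Orientations are given as a unit quaternion [w, x, y, z].
In Python, from bench import ctrl, eyes gives the robot as it stands.
- The arm moves only by the tool step_arm, never from a script. Its argument "moves" is a list that holds one entry, the list of rows, each a list of 7 numbers: the shift along the tool's x, y, z each as a share of 0.3 m, from -1 to 1, then the turn, a rotation vector about the tool's x, y, z each as a share of 360 degrees, from -1 to 1, then the opening, from 0 (shut) to 1 (fully open). In form: [[[x, y, z, wx, wy, wz, hand], ...]]. A call has 1 to 10 rows; each row shifts and turns the commanded pose from where the row before left it, along the tool's axes as they then stand; what a row does not reach is not made up. A row lasts 1/12 s, in which the tool goes at most 41.7 mm and 7.16 degrees, less where a joint would pass 70% of its speed; a pose out of reach is approached as far as the arm can. A call with a number of a shift or a turn outside -1 to 1 is refused whole. A call with a gripper value outside its range is refused whole. The fingers move at their own pace and stop on an object; the grip force is fixed at half the most. Time passes only in rows, so rows that do not move let the fingers close. It gives the time, the measured TCP pose, the force, the opening and the grip force at its end, in the units of the state.
- ctrl.get_obs(): the state, without advancing time (a new reading comes with each control period).
- eyes.grab_frame(name): name is "side" or "top" or "wrist"; returns the picture (400x640x3 uint8, red, green, blue); there is no depth.
- eyes.camera_info(name): a dict with "mtx" (3x3 intrinsics, pixels), "D" ([k1, k2, p1, p2, k3] as OpenCV has them; the pictures are not rectified), "R" (3x3) and "t" (3): a world point X has camera coordinates R X + t. Camera axes: x right, y down, z forward; pixel columns grow to the right and rows downward; lengths in m; the calibration is good to about 2 mm. A picture is of the moment at which its call begins: read the wrist's pose just before it. camera_info takes no time and is no camera call; for the wrist camera it gives the pose at the moment of the call.
- ctrl.finish_job(): hands the job in; it is judged then, once.
The state is a dict: "time_s": time; "joint_pos": joint angles; "qd": joint speeds; "tau": joint torques, N m; "tool_pos": TCP position; "eef_rot": TCP orientation; "force": force on the tool from outside, world axes, zero at the start; "ft_torque": the same for the moment, N m; "width": finger opening in m; "gripper_force": force on a finger pad.
Only numpy, scipy, OpenCV 4.12 (cv2) and the standard library are available. Lean on these libraries where they do the work, as an engineer would, in place of code of your own. Each camera call takes 0.05 s, during which the arm holds its last target. There are 200 camera calls.

TASK

Make up the guest's tray: stand the four toiletry bottles upright in order of height on the row of cork coasters, one centred on each coaster, with the tallest on the coaster next to the alarm clock and the shortest on the coaster next to the mug. Do not knock any bottle over, and leave the clock and the mug where they are.

Things in the scene. Friction and masses are not known exactly. Their poses are not given: they have to be found in the camera images.
- bottle_100_mid (a point): the tallest of four loose plain white toiletry bottles with black caps: 100 mm tall, round straight body 52 mm across from the foot up to 76 mm, then a shoulder and a narrower cap 26 mm across. Standing upright. The point is on the axis, half-way up (50 mm above the foot); z along the bottle, towards the cap.
- bottle_84_mid (a point): the second tallest of four loose plain white toiletry bottles with black caps: 84 mm tall, round straight body 46 mm across from the foot up to 60 mm, then a shoulder and a narrower cap 23 mm across. Standing upright. The point is on the axis, half-way up (42 mm above the foot); z along the bottle, towards the cap.
- bottle_68_mid (a point): the second shortest of four loose plain white toiletry bottles with black caps: 68 mm tall, round straight body 40 mm across from the foot up to 44 mm, then a shoulder and a narrower cap 20 mm across. Standing upright. The point is on the axis, half-way up (34 mm above the foot); z along the bottle, towards the cap.
- bottle_52_mid (a point): the shortest of four loose plain white toiletry bottles with black caps: 52 mm tall, round straight body 34 mm across from the foot up to 28 mm, then a shoulder and a narrower cap 17 mm across. Standing upright. The point is on the axis, half-way up (26 mm above the foot); z along the bottle, towards the cap.
- coaster0: one of four alike round cork coasters (68 mm across, 4 mm thick, fixed) that lie in a straight row, 85 mm apart between centres, on a dark wooden tray (345 x 84 mm, 8 mm thick, fixed, direction varies by up to 0.22 rad from the y axis). Which of the four this one is in the row varies. Origin: centre of its underside; its upper face is 4 mm higher, 12 mm above the table. z up.
- coaster1: one of four alike round cork coasters (68 mm across, 4 mm thick, fixed) that lie in a straight row, 85 mm apart between centres, on a dark wooden tray (345 x 84 mm, 8 mm thick, fixed, direction varies by up to 0.22 rad from the y axis). Which of the four this one is in the row varies. Origin: centre of its underside; its upper face is 4 mm higher, 12 mm above the table. z up.
- coaster2: one of four alike round cork coasters (68 mm across, 4 mm thick, fixed) that lie in a straight row, 85 mm apart between centres, on a dark wooden tray (345 x 84 mm, 8 mm thick, fixed, direction varies by up to 0.22 rad from the y axis). Which of the four this one is in the row varies. Origin: centre of its underside; its upper face is 4 mm higher, 12 mm above the table. z up.
- coaster3: one of four alike round cork coasters (68 mm across, 4 mm thick, fixed) that lie in a straight row, 85 mm apart between centres, on a dark wooden tray (345 x 84 mm, 8 mm thick, fixed, direction varies by up to 0.22 rad from the y axis). Which of the four this one is in the row varies. Origin: centre of its underside; its upper face is 4 mm higher, 12 mm above the table. z up.
- clock: small black alarm clock with a round white dial on both faces, 48 x 75 mm, 71 mm high, standing loose on the table beyond one end of the tray, in line with the row, about 93 mm from the centre of the nearest coaster; which end varies. Origin: centre of its underside. Not to be moved.
- mug: blue mug, 68 mm across plus a handle (up to about 70 mm from its axis, on the side away from the robot), 75 mm high, standing loose on the table beyond the other end of the tray in the same way. Origin: centre of its underside. Not to be moved. (Two books and a remote control lie farther out at the sides, more than 0.36 m from the robot's centre line; the table between robot and tray holds only the bottles.)
There are look-alikes about, which are no part of the job. What is shaped like the part that bears bottle_68_mid but orange or purple is not meant.

How it is judged:
By the outcome, as a careful person would: the job done as asked, in the order asked, and still so for the second after the job is handed in, with the robot touching nothing.
It also fails if it takes over 104 s, if anything falls off the work surface, if the arm or the gripper's body presses on something with over 40 N, if the wrist force passes 120 N, or if a joint passes its speed limit or range.

## Working session

There is one attempt and no reset: what is moved stays moved. The work goes in short steps, Python scripts to look and compute and a tool call to move; the robot and the scene stay as the last step left them, time stands still between calls to the robot, and variables do not carry over. Pictures are saved under pics/ and viewed, at most 14 in all, crops included, and the job is handed in when it is done.

Besides the shell and the picture viewer there is one more tool, called by a JSON object that holds its "op" and its "data", one argument or row to a line. step_arm: Moves the arm, as the interface text tells. Shift numbers are shares of 0.3 m and turn numbers shares of 360 degrees, none past 1 either way. Its arguments: {"type":"object","properties":{"moves":{"type":"array","items":{"type":"array","items":{"type":"array","items":{"type":"number","minimum":-1,"maximum":1}}}}},"required":["moves"]}

```bash
mkdir -p pics
python3 - <<'E'
from bench import ctrl, eyes
import cv2
for n in("top","side"):
    cv2.imwrite(f"pics/{n}0.png",eyes.grab_frame(n)[:,:,::-1])
    i=eyes.camera_info(n);print(n,i)
o=ctrl.get_obs();print(o,ctrl.tip_extent)
E
```

```text
top {'mtx': array([[518.47860753,   0.        , 312.5463405 ],
       [  0.        , 518.47860753, 196.43153868],
       [  0.        ,   0.        ,   1.        ]]), 'D': array([0.007425, 0.      , 0.      , 0.      , 0.      ]), 'R': array([[-0.00703076, -0.99972295,  0.022463  ],
       [-0.98041065,  0.00246965, -0.1969489 ],
       [ 0.19683886, -0.02340766, -0.98015639]]), 't': array([-0.04647085,  0.5111336 ,  1.19827588])}
side {'mtx': array([[389.98252173,   0.        , 318.24249763],
       [  0.        , 389.98252173, 195.76434847],
       [  0.        ,   0.        ,   1.        ]]), 'D': array([0.00548617, 0.        , 0.        , 0.        , 0.        ]), 'R': array([[ 0.77654862, -0.62980102, -0.01796981],
       [-0.44447004, -0.52737391, -0.72410161],
       [ 0.44656312,  0.57028715, -0.68945917]]), 't': array([-0.41598192,  0.25912122,  0.58262013])}
{'time_s': 0.1, 'joint_pos': array([ 1.23473105e+00,  3.79360925e-01,  1.73471220e+00,  6.07366457e-06,
        1.02852773e+00, -3.32976263e-02]), 'qd': array([-7.29102651e-05, -1.36846795e-03, -1.31296541e-03, -1.43048959e-03,
       -1.36671775e-03, -7.02225907e-04]), 'tau': array([ 2.64798095e-03, -7.65032530e+01, -4.35289550e+01,  6.52303873e-02,
        3.97331198e-02, -1.15014694e-05]), 'tool_pos': array([0.20860425, 0.66783752, 0.23035553]), 'eef_rot': array([-9.51253453e-05,  1.50807806e-01,  9.88562973e-01, -4.95047939e-04]), 'force': array([ 1.10700242, -0.88342216, -1.08950354]), 'ft_torque': array([-0.00057463, -0.00409386, -0.01011495]), 'gripper_force': 0.0, 'width': 0.09106566448469967} 0.017
```

View pics/top0.png

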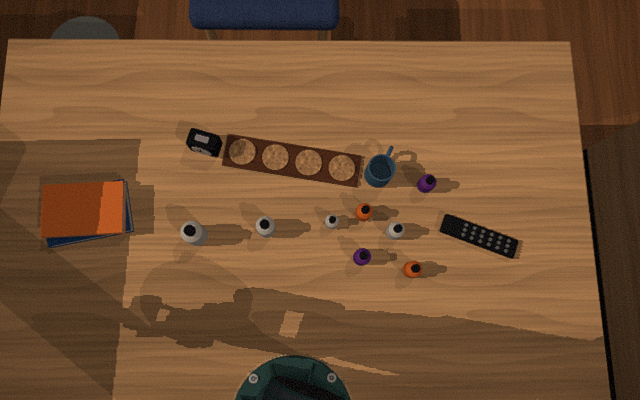

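View pics/side0.png

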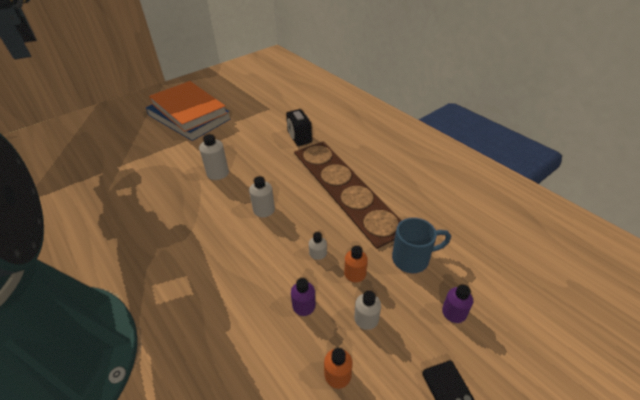

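Top view: the clock is at (204,142) on the left and the mug at (380,170) on the right, with coasters at (243,152), (275,157), (308,162) and (342,168). White bottles: 100 at (192,232), 84 at (265,226), 52 at (332,221), 68 at (397,230). Look-alikes for the 68: orange (363,212) and (413,269), purple (362,257) and (427,183). I choose the white one at (397,230) and will check it in a crop.

```bash
cat > h.py <<'E'
import numpy as np, cv2
from bench import ctrl, eyes
from scipy.optimize import least_squares
def proj(i,P):
    P=np.atleast_2d(np.asarray(P,float)); r,_=cv2.Rodrigues(i["R"])
    return cv2.projectPoints(P,r,i["t"],i["mtx"],i["D"])[0][:,0]
def ray(i,uv,z):
    n=cv2.undistortPoints(np.array([[uv]],float),i["mtx"],i["D"])[0,0]
    d=i["R"].T@np.r_[n,1]; c=-i["R"].T@i["t"]
    return c+d*(z-c[2])/d[2]
def blob(mask,uv):
    n,l,s,c=cv2.connectedComponentsWithStats(mask.astype(np.uint8))
    k=[j for j in range(1,n) if s[j,4]>15]
    j=min(k,key=lambda j:np.hypot(*(c[j]-uv))); return c[j],s[j]
E
python3 - <<'E'
from h import *
T=cv2.imread("pics/top0.png");S=cv2.imread("pics/side0.png")
it,is_=eyes.camera_info("top"),eyes.camera_info("side")
B={100:((192,232),(209,140),26,76),84:((265,226),(260,183),23,60),68:((397,230),(369,298),20,44),52:((332,221),(317,238),17,28)}
for h,(t,s,cd,bh) in B.items():
    zc=h-8  # cap centre approx
    for n,im,i,p in(("top",T,it,t),("side",S,is_,s)):
        c,st=blob(im.max(2)<50,p); print(h,n,c.round(1),st[2:5],ray(i,c,(zc)/1000).round(4))
# coasters: tan vs dark tray
hsv=cv2.cvtColor(T,cv2.COLOR_BGR2HSV)
for p in((243,152),(275,157),(308,162),(342,168)):
    m=np.zeros(T.shape[:2],np.uint8);cv2.circle(m,p,17,1,-1)
    c,st=blob((T[:,:,2]>95)&(m>0),p);print("coaster",c.round(1),st[2:5],ray(it,c,.012).round(4))
for p in((204,142),(380,170)): print(ray(it,p,.071).round(3))
for u in((363,212),(413,269),(362,257),(427,183)): print("dec",ray(it,u,.06).round(3))
a=cv2.resize(T[120:300,150:450],None,fx=2.6,fy=2.6,interpolation=cv2.INTER_CUBIC);cv2.imwrite("pics/c1.png",a)
E
```

```text
100 top [189.3 230.1] [12 11 99] [0.425  0.2346 0.092 ]
100 side [209.1 139.6] [11 11 97] [0.4257 0.2366 0.092 ]
84 top [264.1 223.9] [ 9  9 67] [0.4409 0.0651 0.076 ]
84 side [259.2 182.2] [10 11 90] [0.4415 0.0654 0.076 ]
68 top [397.6 228.1] [ 8  9 52] [ 0.432  -0.2501  0.06  ]
68 side [368.9 297.7] [ 11  15 141] [ 0.4334 -0.2499  0.06  ]
52 top [332.1 219.2] [ 7  7 35] [ 0.4565 -0.0957  0.044 ]
52 side [317.  237.2] [ 7 10 61] [ 0.4566 -0.0953  0.044 ]
coaster [243.2 152.3] [ 27  26 426] [0.6327 0.1242 0.012 ]
coaster [274.8 156.7] [ 27  26 543] [0.6212 0.0446 0.012 ]
coaster [308.  162.1] [ 27  26 541] [ 0.6072 -0.0389  0.012 ]
coaster [341.2 167.5] [ 27  26 542] [ 0.5929 -0.1227  0.012 ]
[0.641 0.212 0.071]
[ 0.571 -0.211  0.071]
dec [ 0.471 -0.169  0.06 ]
dec [ 0.336 -0.282  0.06 ]
dec [ 0.364 -0.164  0.06 ]
dec [ 0.542 -0.326  0.06 ]
```

View pics/c1.png

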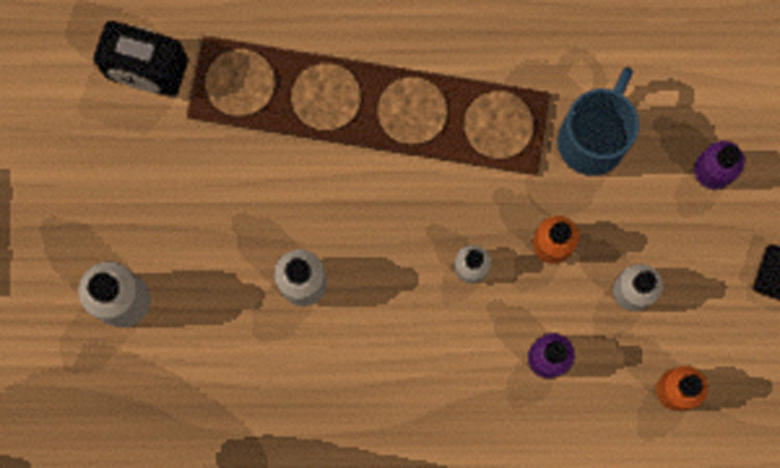

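The crop confirms it: four white bottles with black caps, sizes in the expected order, and the white 68 at crop (638,287) is distinct from the orange and purple ones. The two cameras agree within 2 mm and the coaster pitch is 85 mm. First I turn the wrist so the jaws close across the row.

{"op": "step_arm", "data": {
  "moves": [
    [[0, 0, 0, 0, 0, 0.019, 1], [0, 0, 0, 0, 0, 0.019, 1], [0, 0, 0, 0, 0, 0.019, 1], [0, 0, 0, 0, 0, 0.019, 1], [0, 0, 0, 0, 0, 0.019, 1], [0, 0, 0, 0, 0, 0.019, 1], [0, 0, 0, 0, 0, 0.019, 1], [0, 0, 0, 0, 0, 0.019, 1], [0, 0, 0, 0, 0, 0.019, 1], [0, 0, 0, 0, 0, 0.019, 1]]
  ]
}}

```text
time_s: 0.93
tool_pos: [0.2086, 0.668, 0.2305]
eef_rot: [0.0, 0.683, 0.731, -0.0]
force: [-0.1, 0.5, 0.0]
width: 0.091
gripper_force: 0.0
```

{"op": "step_arm", "data": {
  "moves": [
    [[0, 0, 0, 0, 0, 0.019, 1], [0, 0, 0, 0, 0, 0.0196, 1], [0, 0, 0, 0, 0, 0, 1], [0, 0, 0, 0, 0, 0, 1]]
  ]
}}

```text
time_s: 1.27
tool_pos: [0.2087, 0.668, 0.2307]
eef_rot: [0.0, 0.763, 0.647, -0.0]
force: [0.4, -0.8, -0.1]
width: 0.0911
gripper_force: 0.0
```

```bash
cat > d.py <<'E'
import sys; from h import *
from scipy.spatial.transform import Rotation as Ro
def d(x,y,z):
    o=ctrl.get_obs(); R=Ro.from_quat(np.roll(o["eef_rot"],-1))
    Rt=Ro.from_matrix(np.c_[[.1666,.986,0],[.986,-.1666,0],[0,0,-1]])
    print("pos",o["tool_pos"].round(4),"t",round(o["time_s"],2),"w",o["width"].round(4),"f",o["force"].round(1))
    print("shares",(R.inv().apply(np.array([x,y,z])-o["tool_pos"])/.3).round(4),"turn",((R.inv()*Rt).as_rotvec()/2/np.pi).round(4))
if __name__=="__main__": d(*map(float,sys.argv[1:4]))
E
python3 d.py .4255 .2355 .231
```

```text
Traceback (most recent call last):
  File "d.py", line 8, in <module>
    if __name__=="__main__": d(*map(float,sys.argv[1:4]))
                             ~^^^^^^^^^^^^^^^^^^^^^^^^^^^
  File "d.py", line 6, in d
    print("pos",o["tool_pos"].round(4),"t",round(o["time_s"],2),"w",o["width"].round(4),"f",o["force"].round(1))
                                                                    ^^^^^^^^^^^^^^^^
AttributeError: 'float' object has no attribute 'round'
```

{"op": "step_arm", "data": {
  "moves": [
    [[-0.08, 0.06, 0, 0, 0, 0, 1], [-0.08, 0.06, 0, 0, 0, 0, 1], [-0.08, 0.06, 0, 0, 0, 0, 1], [-0.08, 0.06, 0, 0, 0, 0, 1], [-0.08, 0.06, 0, 0, 0, 0, 1], [-0.08, 0.06, 0, 0, 0, 0, 1], [-0.08, 0.06, 0, 0, 0, 0, 1], [-0.08, 0.06, 0, 0, 0, 0, 1], [-0.08, 0.06, 0, 0, 0, 0, 1], [-0.08, 0.06, 0, 0, 0, 0, 1]]
  ]
}}

```text
time_s: 2.1
tool_pos: [0.3464, 0.4, 0.231]
eef_rot: [0.0, 0.762, 0.647, 0.0]
force: [1.5, 1.6, 1.1]
width: 0.0913
gripper_force: 0.0
```

{"op": "step_arm", "data": {
  "moves": [
    [[-0.08, 0.06, 0, 0, 0, 0, 1], [-0.08, 0.06, 0, 0, 0, 0, 1], [-0.08, 0.06, 0, 0, 0, 0, 1], [-0.08, 0.06, 0, 0, 0, 0, 1], [-0.08, 0.06, 0, 0, 0, 0, 1], [-0.08, 0.05, 0, 0, 0, 0, 1], [0, 0, 0, 0, 0, 0, 1], [0, 0, 0, 0, 0, 0, 1], [0, 0, 0, 0, 0, 0, 1]]
  ]
}}

```text
time_s: 2.85
tool_pos: [0.4253, 0.2421, 0.231]
eef_rot: [-0.0, 0.763, 0.646, 0.0]
force: [0.0, -0.2, -0.1]
width: 0.0916
gripper_force: 0.0
```

```bash
sed -i 's/o\["width"\].round(4)/round(o["width"],4)/' d.py
python3 d.py .4255 .2355 .050
python3 - <<'E'
from h import *
im=eyes.grab_frame("wrist");cv2.imwrite("pics/w1.png",im[:,:,::-1]);i=eyes.camera_info("wrist");print(i)
print(proj(i,[[.4255,.2355,.1],[.4255,.2355,0],[.4255,.2355,.076]]))
E
```

```text
pos [0.4253 0.2421 0.231 ] t 2.85 w 0.0916 f [ 0.  -0.2 -0.1]
shares [-0.0217  0.0043  0.6032] turn [-0.     -0.      0.0002]
{'mtx': array([[284.64271355,   0.        , 324.1214037 ],
       [  0.        , 284.64271355, 203.89428151],
       [  0.        ,   0.        ,   1.        ]]), 'D': array([-0.03856753,  0.        ,  0.        ,  0.        ,  0.        ]), 'R': array([[ 9.86130054e-01, -1.65973696e-01, -4.98078064e-04],
       [-1.60280509e-01, -9.53074789e-01,  2.56824073e-01],
       [-4.31007464e-02, -2.53182105e-01, -9.66458042e-01]]), 't': array([-0.37901081,  0.27099189,  0.47035592])}
[[325.51783548 207.76892995]
 [325.20990646 188.18637371]
 [325.42695555 201.98624913]]
```

View pics/w1.png

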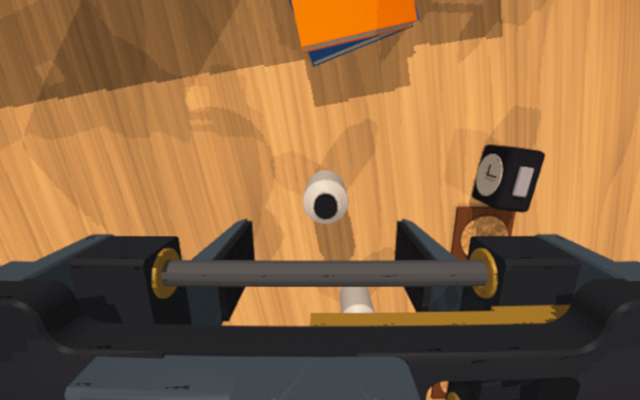

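The wrist view shows the 100 mm bottle's cap centre at (325,207) against a predicted (325.5,207.8), so the estimate holds. Descending.

{"op": "step_arm", "data": {
  "moves": [
    [[-0.0217, 0.0043, 0, 0, 0, 0, 1], [0, 0, 0.08, 0, 0, 0, 1], [0, 0, 0.08, 0, 0, 0, 1], [0, 0, 0.08, 0, 0, 0, 1], [0, 0, 0.08, 0, 0, 0, 1], [0, 0, 0.08, 0, 0, 0, 1], [0, 0, 0.08, 0, 0, 0, 1], [0, 0, 0.08, 0, 0, 0, 1], [0, 0, 0.043, 0, 0, 0, 1], [0, 0, 0, 0, 0, 0, 1]]
  ]
}}

```text
time_s: 3.73
tool_pos: [0.4237, 0.2348, 0.0476]
eef_rot: [-0.001, 0.763, 0.646, -0.002]
force: [-0.5, -0.9, 0.4]
width: 0.0915
gripper_force: 0.0
```

{"op": "step_arm", "data": {
  "moves": [
    [[0, 0, 0, 0, 0, 0, 1], [0, 0, 0, 0, 0, 0, 0.4], [0, 0, 0, 0, 0, 0, 0.4], [0, 0, 0, 0, 0, 0, 0.4], [0, 0, 0, 0, 0, 0, 0.4], [0, 0, 0, 0, 0, 0, 0.4], [0, 0, 0, 0, 0, 0, 0.4], [0, 0, 0, 0, 0, 0, 0.4]]
  ]
}}

```text
time_s: 4.4
tool_pos: [0.4257, 0.2353, 0.0503]
eef_rot: [0.0, 0.764, 0.645, 0.0]
force: [-2.3, -1.1, 4.5]
width: 0.0514
gripper_force: 30.0
```

```bash
python3 d.py .6354 .1283 .110
```

```text
pos [0.4257 0.2353 0.0503] t 4.4 w 0.0514 f [-2.3 -1.1  4.5]
shares [-0.2343  0.7491 -0.1991] turn [ 0.     -0.     -0.0002]
```

{"op": "step_arm", "data": {
  "moves": [
    [[0, 0, -0.05, 0, 0, 0, 0.4], [0, 0, -0.05, 0, 0, 0, 0.4], [0, 0, -0.05, 0, 0, 0, 0.4], [0, 0, -0.05, 0, 0, 0, 0.4], [-0.02, 0.07, 0, 0, 0, 0, 0.4], [-0.02, 0.07, 0, 0, 0, 0, 0.4], [-0.02, 0.07, 0, 0, 0, 0, 0.4], [-0.02, 0.07, 0, 0, 0, 0, 0.4], [-0.02, 0.07, 0, 0, 0, 0, 0.4], [-0.02, 0.07, 0, 0, 0, 0, 0.4]]
  ]
}}

```text
time_s: 5.23
tool_pos: [0.5445, 0.1779, 0.1098]
eef_rot: [-0.0, 0.764, 0.645, -0.0]
force: [-0.4, -0.3, -1.6]
width: 0.0513
gripper_force: 30.0
```

{"op": "step_arm", "data": {
  "moves": [
    [[-0.02, 0.07, 0, 0, 0, 0, 0.4], [-0.02, 0.07, 0, 0, 0, 0, 0.4], [-0.02, 0.07, 0, 0, 0, 0, 0.4], [-0.03, 0.07, 0, 0, 0, 0, 0.4], [-0.024, 0.049, 0, 0, 0, 0, 0.4], [0, 0, 0, 0, 0, 0, 0.4], [0, 0, 0, 0, 0, 0, 0.4], [0, 0, 0, 0, 0, 0, 0.4]]
  ]
}}

```text
time_s: 5.9
tool_pos: [0.6345, 0.1285, 0.1096]
eef_rot: [-0.0, 0.764, 0.645, -0.0]
force: [-0.7, 0.7, -1.9]
width: 0.0511
gripper_force: 30.0
```

```bash
python3 d.py .6354 .1283 .0625
python3 - <<'E'
from h import *
im=eyes.grab_frame("wrist");cv2.imwrite("pics/w2.png",im[:,:,::-1]);i=eyes.camera_info("wrist")
print(proj(i,[[.6354,.1283,.012],[.6212,.0446,.012],[.6071,-.039,.012],[.5929,-.1227,.012]]))
E
```

```text
pos [0.6345 0.1285 0.1096] t 5.9 w 0.0511 f [-0.7  0.7 -1.9]
shares [1.000e-04 3.400e-03 1.571e-01] turn [-0.0002  0.     -0.0002]
[[325.31552355 210.56547693]
 [325.27268448 292.00712777]
 [325.30590122 360.44247172]
 [325.25984591 418.07566718]]
```

View pics/w2.png

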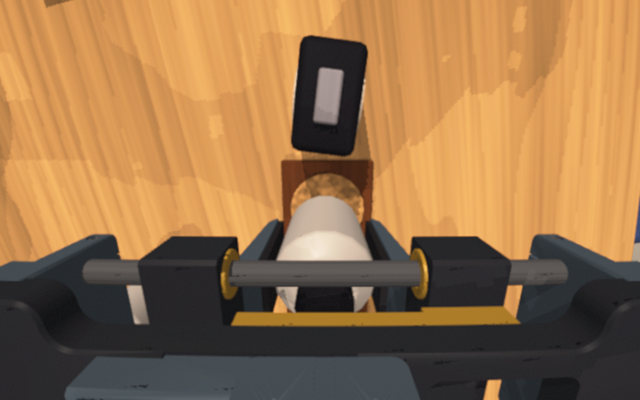

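The wrist view shows the clock clear ahead at (330,95), and coaster 0's visible arc centred at u≈327 against a predicted 325. I add 1 mm outward and lower.

{"op": "step_arm", "data": {
  "moves": [
    [[0, 0.0065, 0.03, 0, 0, 0, 0.4], [0, 0, 0.03, 0, 0, 0, 0.4], [0, 0, 0.03, 0, 0, 0, 0.4], [0, 0, 0.03, 0, 0, 0, 0.4], [0, 0, 0.02, 0, 0, 0, 0.4], [0, 0, 0.01, 0, 0, 0, 0.4], [0, 0, 0.005, 0, 0, 0, 0.4], [0, 0, 0, 0, 0, 0, 0.4], [0, 0, 0, 0, 0, 0, 0.4], [0, 0, 0, 0, 0, 0, 0.4]]
  ]
}}

```text
time_s: 6.78
tool_pos: [0.6375, 0.1281, 0.064]
eef_rot: [0.0, 0.764, 0.645, 0.0]
force: [-0.2, -0.4, -1.7]
width: 0.0513
gripper_force: 30.0
```

{"op": "step_arm", "data": {
  "moves": [
    [[0, 0, 0, 0, 0, 0, 0.62], [0, 0, 0, 0, 0, 0, 0.7], [0, 0, 0, 0, 0, 0, 0.8], [0, 0, 0, 0, 0, 0, 1], [0, 0, 0, 0, 0, 0, 1], [0, 0, 0, 0, 0, 0, 1], [0, 0, 0, 0, 0, 0, 1]]
  ]
}}

```text
time_s: 7.37
tool_pos: [0.6372, 0.128, 0.0635]
eef_rot: [-0.0, 0.764, 0.645, -0.0]
force: [-0.7, 0.3, 1.1]
width: 0.0909
gripper_force: 0.0
```

{"op": "step_arm", "data": {
  "moves": [
    [[0, 0, -0.05, 0, 0, 0, 1], [0, 0, -0.08, 0, 0, 0, 1], [0, 0, -0.08, 0, 0, 0, 1], [0, 0, -0.08, 0, 0, 0, 1], [0, 0, -0.08, 0, 0, 0, 1], [0, 0, -0.08, 0, 0, 0, 1], [0, 0, 0, 0, 0, 0, 1], [0, 0, 0, 0, 0, 0, 1]]
  ]
}}

```text
time_s: 8.03
tool_pos: [0.638, 0.1282, 0.2009]
eef_rot: [0.001, 0.764, 0.645, 0.001]
force: [-0.4, 0.4, -0.7]
width: 0.0908
gripper_force: 0.0
```

```bash
python3 d.py .4412 .0653 .195
```

```text
pos [0.638  0.1282 0.2009] t 8.03 w 0.0908 f [-0.4  0.4 -0.7]
shares [-0.3165 -0.6118  0.0175] turn [ 0.0005 -0.0002 -0.0002]
```

{"op": "step_arm", "data": {
  "moves": [
    [[-0.035, -0.07, 0, 0, 0, 0, 1], [-0.035, -0.07, 0, 0, 0, 0, 1], [-0.035, -0.07, 0, 0, 0, 0, 1], [-0.035, -0.07, 0, 0, 0, 0, 1], [-0.035, -0.07, 0, 0, 0, 0, 1], [-0.035, -0.07, 0, 0, 0, 0, 1], [-0.035, -0.07, 0, 0, 0, 0, 1], [-0.035, -0.07, 0, 0, 0, 0, 1], [-0.0365, -0.052, 0, 0, 0, 0, 1], [0, 0, 0, 0, 0, 0, 1]]
  ]
}}

```text
time_s: 8.87
tool_pos: [0.4368, 0.0643, 0.1975]
eef_rot: [-0.001, 0.764, 0.645, -0.001]
force: [0.3, -0.8, -0.0]
width: 0.0918
gripper_force: 0.0
```

{"op": "step_arm", "data": {
  "moves": [
    [[0, 0, 0, 0, 0, 0, 1], [0, 0, 0, 0, 0, 0, 1], [0, 0, 0, 0, 0, 0, 1]]
  ]
}}

```text
time_s: 9.12
tool_pos: [0.4411, 0.0654, 0.1985]
eef_rot: [0.0, 0.764, 0.645, 0.0]
force: [0.5, 0.5, -0.1]
width: 0.091
gripper_force: 0.0
```

```bash
python3 d.py .4412 .0653 .034
python3 - <<'E'
from h import *
T=eyes.grab_frame("top")[:,:,::-1];i=eyes.camera_info("top")
c,st=blob(T.max(2)<50,(239,140));print(c,st,ray(i,c,.104))
w=eyes.grab_frame("wrist")[:,:,::-1];iw=eyes.camera_info("wrist")
p=proj(iw,[[.4412,.0653,.084]])[0];c,st=blob(w.max(2)<40,p);print(p,c,st,ray(iw,c,.08))
cv2.imwrite("pics/t2.png",cv2.resize(T[100:280,150:450],None,fx=2.6,fy=2.6))
E
```

```text
pos [0.4411 0.0654 0.1985] t 9.12 w 0.091 f [ 0.5  0.5 -0.1]
shares [-3.000e-04  5.000e-04  5.484e-01] turn [ 0.     -0.     -0.0001]
[237.69230769 139.51648352] [233 134  11  11  91] [0.63720519 0.12733669 0.104     ]
[324.41519793 205.66182659] [324.71304348 203.6       ] [315 193  20  22 345] [0.44166369 0.06626    0.08      ]
```

View pics/t2.png

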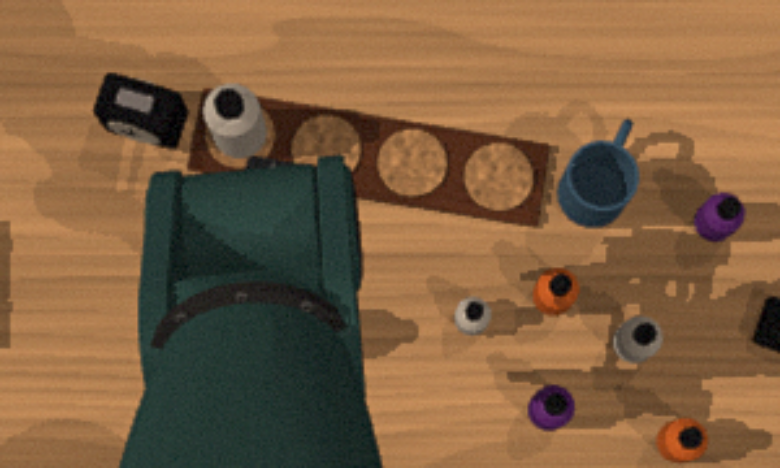

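The top view shows the tall bottle upright on coaster 0 (cap at crop (230,103)), within 2 mm of centre. The 84's cap is confirmed beneath the wrist, so I grasp it.

{"op": "step_arm", "data": {
  "moves": [
    [[0, 0, 0.08, 0, 0, 0, 1], [0, 0, 0.08, 0, 0, 0, 1], [0, 0, 0.08, 0, 0, 0, 1], [0, 0, 0.08, 0, 0, 0, 1], [0, 0, 0.08, 0, 0, 0, 1], [0, 0, 0.08, 0, 0, 0, 1], [0, 0, 0.048, 0, 0, 0, 1], [0, 0, 0.02, 0, 0, 0, 1], [0, 0, 0, 0, 0, 0, 1], [0, 0, 0, 0, 0, 0, 1]]
  ]
}}

```text
time_s: 10.05
tool_pos: [0.4407, 0.0653, 0.0344]
eef_rot: [-0.0, 0.764, 0.645, -0.0]
force: [-0.6, -0.7, 0.4]
width: 0.0912
gripper_force: 0.0
```

{"op": "step_arm", "data": {
  "moves": [
    [[0, 0, 0, 0, 0, 0, 0.3], [0, 0, 0, 0, 0, 0, 0.3], [0, 0, 0, 0, 0, 0, 0.3], [0, 0, 0, 0, 0, 0, 0.3], [0, 0, 0, 0, 0, 0, 0.3], [0, 0, 0, 0, 0, 0, 0.3], [0, 0, 0, 0, 0, 0, 0.3], [0, 0, 0, 0, 0, 0, 0.3]]
  ]
}}

```text
time_s: 10.72
tool_pos: [0.4405, 0.0652, 0.0342]
eef_rot: [0.0, 0.764, 0.645, 0.0]
force: [-0.4, -0.5, 1.9]
width: 0.0457
gripper_force: 30.0
```

```bash
python3 d.py .6215 .0446 .094
```

```text
pos [0.4405 0.0652 0.0342] t 10.72 w 0.0457 f [-0.4 -0.5  1.9]
shares [ 0.0336  0.6063 -0.199 ] turn [ 0.0001 -0.     -0.0002]
```

{"op": "step_arm", "data": {
  "moves": [
    [[0, 0, -0.05, 0, 0, 0, 0.3], [0, 0, -0.05, 0, 0, 0, 0.3], [0, 0, -0.05, 0, 0, 0, 0.3], [0, 0, -0.05, 0, 0, 0, 0.3], [0.0036, 0.07, 0, 0, 0, 0, 0.3], [0.004, 0.07, 0, 0, 0, 0, 0.3], [0.004, 0.07, 0, 0, 0, 0, 0.3], [0.004, 0.07, 0, 0, 0, 0, 0.3], [0.004, 0.07, 0, 0, 0, 0, 0.3], [0.004, 0.07, 0, 0, 0, 0, 0.3]]
  ]
}}

```text
time_s: 11.55
tool_pos: [0.5664, 0.0509, 0.0939]
eef_rot: [-0.0, 0.764, 0.645, -0.0]
force: [-0.2, 0.8, -1.4]
width: 0.0455
gripper_force: 30.0
```

{"op": "step_arm", "data": {
  "moves": [
    [[0.004, 0.07, 0, 0, 0, 0, 0.3], [0.004, 0.07, 0, 0, 0, 0, 0.3], [0.002, 0.046, 0, 0, 0, 0, 0.3], [0, 0, 0, 0, 0, 0, 0.3], [0, 0, 0, 0, 0, 0, 0.3], [0, 0, 0, 0, 0, 0, 0.3], [0, 0, 0, 0, 0, 0, 0.3]]
  ]
}}

```text
time_s: 12.13
tool_pos: [0.6201, 0.0448, 0.0939]
eef_rot: [-0.0, 0.764, 0.645, -0.0]
force: [-0.1, 0.0, -1.8]
width: 0.0455
gripper_force: 30.0
```

```bash
python3 d.py .6215 .0446 .047
```

```text
pos [0.6201 0.0448 0.0939] t 12.13 w 0.0455 f [-0.1  0.  -1.8]
shares [0.0002 0.005  0.1562] turn [-0.0002  0.     -0.0001]
```

{"op": "step_arm", "data": {
  "moves": [
    [[0, 0.004, 0.03, 0, 0, 0, 0.3], [0, 0, 0.03, 0, 0, 0, 0.3], [0, 0, 0.03, 0, 0, 0, 0.3], [0, 0, 0.03, 0, 0, 0, 0.3], [0, 0, 0.02, 0, 0, 0, 0.3], [0, 0, 0.01, 0, 0, 0, 0.3], [0, 0, 0.005, 0, 0, 0, 0.3], [0, 0, 0, 0, 0, 0, 0.3], [0, 0, 0, 0, 0, 0, 0.3], [0, 0, 0, 0, 0, 0, 0.3]]
  ]
}}

```text
time_s: 12.97
tool_pos: [0.6227, 0.0445, 0.048]
eef_rot: [0.0, 0.764, 0.645, 0.0]
force: [-0.0, 0.0, -1.3]
width: 0.0455
gripper_force: 30.0
```

{"op": "step_arm", "data": {
  "moves": [
    [[0, 0, 0, 0, 0, 0, 0.55], [0, 0, 0, 0, 0, 0, 0.65], [0, 0, 0, 0, 0, 0, 0.8], [0, 0, 0, 0, 0, 0, 1], [0, 0, 0, 0, 0, 0, 1], [0, 0, 0, 0, 0, 0, 1], [0, 0, 0, 0, 0, 0, 1]]
  ]
}}

```text
time_s: 13.55
tool_pos: [0.6225, 0.0445, 0.0476]
eef_rot: [0.0, 0.764, 0.645, 0.0]
force: [0.5, -0.2, -0.0]
width: 0.0872
gripper_force: 0.0
```

{"op": "step_arm", "data": {
  "moves": [
    [[0, 0, -0.05, 0, 0, 0, 1], [0, 0, -0.08, 0, 0, 0, 1], [0, 0, -0.08, 0, 0, 0, 1], [0, 0, -0.08, 0, 0, 0, 1], [0, 0, -0.08, 0, 0, 0, 1], [0, 0, -0.08, 0, 0, 0, 1], [0, 0, 0, 0, 0, 0, 1], [0, 0, 0, 0, 0, 0, 1]]
  ]
}}

```text
time_s: 14.22
tool_pos: [0.6232, 0.0445, 0.185]
eef_rot: [0.001, 0.764, 0.645, 0.001]
force: [-0.6, 0.4, -0.5]
width: 0.0909
gripper_force: 0.0
```

```bash
python3 d.py .4566 -.0955 .18
```

```text
pos [0.6232 0.0445 0.185 ] t 14.22 w 0.0909 f [-0.6  0.4 -0.5]
shares [-0.5531 -0.4695  0.0146] turn [ 0.0005 -0.0001 -0.0001]
```

Next comes the 52, approached from above at 0.185 m.

{"op": "step_arm", "data": {
  "moves": [
    [[-0.07, -0.06, 0, 0, 0, 0, 1], [-0.07, -0.06, 0, 0, 0, 0, 1], [-0.07, -0.06, 0, 0, 0, 0, 1], [-0.07, -0.06, 0, 0, 0, 0, 1], [-0.07, -0.06, 0, 0, 0, 0, 1], [-0.07, -0.06, 0, 0, 0, 0, 1], [-0.07, -0.06, 0, 0, 0, 0, 1], [-0.063, -0.047, 0, 0, 0, 0, 1], [0, 0, 0, 0, 0, 0, 1], [0, 0, 0, 0, 0, 0, 1]]
  ]
}}

```text
time_s: 15.05
tool_pos: [0.4556, -0.096, 0.1823]
eef_rot: [-0.0, 0.765, 0.645, -0.0]
force: [0.7, -0.5, 0.4]
width: 0.0914
gripper_force: 0.0
```

{"op": "step_arm", "data": {
  "moves": [
    [[0, 0, 0, 0, 0, 0, 1], [0, 0, 0, 0, 0, 0, 1]]
  ]
}}

```text
time_s: 15.22
tool_pos: [0.457, -0.0952, 0.1825]
eef_rot: [-0.0, 0.764, 0.645, -0.0]
force: [-0.4, 0.4, 0.0]
width: 0.0908
gripper_force: 0.0
```

```bash
python3 d.py .4566 -.0955 .021
python3 - <<'E'
from h import *
T=eyes.grab_frame("top")[:,:,::-1];i=eyes.camera_info("top")
p=proj(i,[[.6225,.0445,.088]])[0];c,st=blob(T.max(2)<50,p);print(p,c,st,ray(i,c,.088))
w=eyes.grab_frame("wrist")[:,:,::-1];iw=eyes.camera_info("wrist")
p=proj(iw,[[.4566,-.0955,.05]])[0];c,st=blob(w.max(2)<40,p);print(p,c,st,ray(iw,c,.049))
cv2.imwrite("pics/w3.png",w)
E
```

```text
pos [ 0.457  -0.0952  0.1825] t 15.22 w 0.0908 f [-0.4  0.4  0. ]
shares [-0.0011 -0.0011  0.5384] turn [-0.     -0.     -0.0001]
[273.30101668 147.50284619] [273.43283582 147.6119403 ] [269 143   9  10  67] [0.62223018 0.04418484 0.088     ]
[323.81513762 201.43490671] [323.80503145 200.05660377] [318 193  13  15 159] [ 0.45679314 -0.09429091  0.049     ]
```

View pics/w3.png

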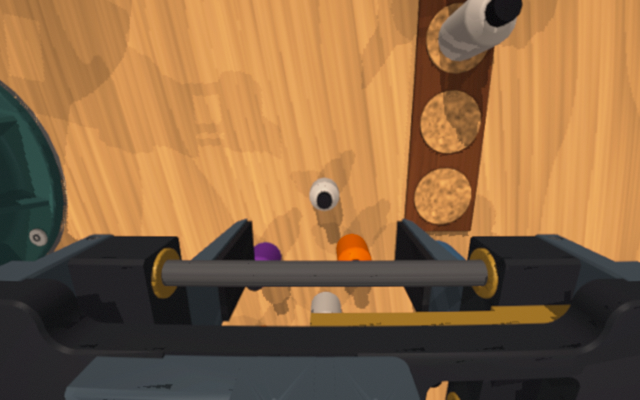

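The wrist view shows the 52's cap at (324,200) as predicted, orange (352,248) and purple (265,252) clear of the fingers, and free coasters at (451,122) and (443,196).

{"op": "step_arm", "data": {
  "moves": [
    [[0, 0, 0.08, 0, 0, 0, 1], [0, 0, 0.08, 0, 0, 0, 1], [0, 0, 0.08, 0, 0, 0, 1], [0, 0, 0.08, 0, 0, 0, 1], [0, 0, 0.08, 0, 0, 0, 1], [0, 0, 0.08, 0, 0, 0, 1], [0, 0, 0.04, 0, 0, 0, 1], [0, 0, 0.018, 0, 0, 0, 1], [0, 0, 0, 0, 0, 0, 1], [0, 0, 0, 0, 0, 0, 1]]
  ]
}}

```text
time_s: 16.15
tool_pos: [0.4569, -0.0955, 0.0215]
eef_rot: [0.0, 0.764, 0.645, 0.0]
force: [-0.8, 0.1, 0.2]
width: 0.0912
gripper_force: 0.0
```

{"op": "step_arm", "data": {
  "moves": [
    [[0, 0, 0, 0, 0, 0, 0.2], [0, 0, 0, 0, 0, 0, 0.2], [0, 0, 0, 0, 0, 0, 0.2], [0, 0, 0, 0, 0, 0, 0.2], [0, 0, 0, 0, 0, 0, 0.2], [0, 0, 0, 0, 0, 0, 0.2], [0, 0, 0, 0, 0, 0, 0.2], [0, 0, 0, 0, 0, 0, 0.2], [0, 0, 0, 0, 0, 0, 0.2]]
  ]
}}

```text
time_s: 16.9
tool_pos: [0.4565, -0.0956, 0.0212]
eef_rot: [-0.0, 0.764, 0.645, -0.0]
force: [0.7, 0.1, -0.5]
width: 0.034
gripper_force: 0.2
```

```bash
python3 d.py .5932 -.1227 .081
```

```text
pos [ 0.4565 -0.0956  0.0212] t 16.9 w 0.034 f [ 0.7  0.1 -0.5]
shares [-0.0126  0.4643 -0.1993] turn [-0.      0.     -0.0002]
```

Force is still building, so I hold a few rows before lifting.

{"op": "step_arm", "data": {
  "moves": [
    [[0, 0, 0, 0, 0, 0, 0.2], [0, 0, 0, 0, 0, 0, 0.2], [0, 0, 0, 0, 0, 0, 0.2], [0, 0, -0.05, 0, 0, 0, 0.2], [0, 0, -0.05, 0, 0, 0, 0.2], [0, 0, -0.05, 0, 0, 0, 0.2], [0, 0, -0.05, 0, 0, 0, 0.2], [-0.0016, 0.06, 0, 0, 0, 0, 0.2], [-0.002, 0.06, 0, 0, 0, 0, 0.2], [-0.002, 0.06, 0, 0, 0, 0, 0.2]]
  ]
}}

```text
time_s: 17.73
tool_pos: [0.5102, -0.1065, 0.0816]
eef_rot: [0.0, 0.764, 0.645, 0.0]
force: [-0.4, -0.0, -0.7]
width: 0.0327
gripper_force: 30.0
```

{"op": "step_arm", "data": {
  "moves": [
    [[-0.002, 0.06, 0, 0, 0, 0, 0.2], [-0.002, 0.06, 0, 0, 0, 0, 0.2], [-0.002, 0.06, 0, 0, 0, 0, 0.2], [-0.001, 0.06, 0, 0, 0, 0, 0.2], [0, 0.044, 0, 0, 0, 0, 0.2], [0, 0, 0, 0, 0, 0, 0.2], [0, 0, 0, 0, 0, 0, 0.2], [0, 0, 0, 0, 0, 0, 0.2], [0, 0, 0, 0, 0, 0, 0.2]]
  ]
}}

```text
time_s: 18.48
tool_pos: [0.592, -0.1225, 0.081]
eef_rot: [-0.0, 0.764, 0.645, -0.0]
force: [-0.9, 0.2, -1.8]
width: 0.0329
gripper_force: 30.0
```

```bash
python3 d.py .5932 -.1227 .034
```

```text
pos [ 0.592  -0.1225  0.081 ] t 18.48 w 0.0329 f [-0.9  0.2 -1.8]
shares [-0.0002  0.0041  0.1567] turn [-0.0001 -0.     -0.0002]
```

{"op": "step_arm", "data": {
  "moves": [
    [[0, 0.002, 0.03, 0, 0, 0, 0.2], [0, 0, 0.03, 0, 0, 0, 0.2], [0, 0, 0.03, 0, 0, 0, 0.2], [0, 0, 0.03, 0, 0, 0, 0.2], [0, 0, 0.02, 0, 0, 0, 0.2], [0, 0, 0.01, 0, 0, 0, 0.2], [0, 0, 0.005, 0, 0, 0, 0.2], [0, 0, 0, 0, 0, 0, 0.2], [0, 0, 0, 0, 0, 0, 0.2], [0, 0, 0, 0, 0, 0, 0.2]]
  ]
}}

```text
time_s: 19.32
tool_pos: [0.594, -0.1228, 0.0351]
eef_rot: [0.0, 0.764, 0.645, 0.0]
force: [0.5, 0.1, 0.1]
width: 0.033
gripper_force: 30.0
```

{"op": "step_arm", "data": {
  "moves": [
    [[0, 0, 0, 0, 0, 0, 0.4], [0, 0, 0, 0, 0, 0, 0.5], [0, 0, 0, 0, 0, 0, 0.7], [0, 0, 0, 0, 0, 0, 1], [0, 0, 0, 0, 0, 0, 1], [0, 0, 0, 0, 0, 0, 1], [0, 0, 0, 0, 0, 0, 1], [0, 0, 0, 0, 0, 0, 1]]
  ]
}}

```text
time_s: 19.98
tool_pos: [0.5937, -0.1228, 0.0347]
eef_rot: [0.0, 0.764, 0.645, 0.0]
force: [-0.9, -0.3, -0.1]
width: 0.0801
gripper_force: 0.0
```

{"op": "step_arm", "data": {
  "moves": [
    [[0, 0, -0.05, 0, 0, 0, 1], [0, 0, -0.08, 0, 0, 0, 1], [0, 0, -0.08, 0, 0, 0, 1], [0, 0, -0.08, 0, 0, 0, 1], [0, 0, -0.08, 0, 0, 0, 1], [0, 0, -0.08, 0, 0, 0, 1], [0, 0, -0.03, 0, 0, 0, 1], [0, 0, 0, 0, 0, 0, 1], [0, 0, 0, 0, 0, 0, 1]]
  ]
}}

```text
time_s: 20.73
tool_pos: [0.5935, -0.1227, 0.1783]
eef_rot: [0.0, 0.764, 0.645, 0.0]
force: [0.1, 0.2, -0.2]
width: 0.0914
gripper_force: 0.0
```

```bash
python3 d.py .4328 -.25 .18
```

```text
pos [ 0.5935 -0.1227  0.1783] t 20.73 w 0.0914 f [ 0.1  0.2 -0.2]
shares [-0.508  -0.4571 -0.0059] turn [ 0.     -0.     -0.0002]
```

{"op": "step_arm", "data": {
  "moves": [
    [[-0.07, -0.06, 0, 0, 0, 0, 1], [-0.07, -0.06, 0, 0, 0, 0, 1], [-0.07, -0.06, 0, 0, 0, 0, 1], [-0.07, -0.06, 0, 0, 0, 0, 1], [-0.07, -0.06, 0, 0, 0, 0, 1], [-0.07, -0.06, 0, 0, 0, 0, 1], [-0.07, -0.06, 0, 0, 0, 0, 1], [-0.018, -0.037, 0, 0, 0, 0, 1], [0, 0, 0, 0, 0, 0, 1], [0, 0, 0, 0, 0, 0, 1]]
  ]
}}

```text
time_s: 21.57
tool_pos: [0.4326, -0.2498, 0.1779]
eef_rot: [-0.001, 0.764, 0.645, -0.0]
force: [0.1, 0.5, -0.3]
width: 0.0911
gripper_force: 0.0
```

{"op": "step_arm", "data": {
  "moves": [
    [[0, 0, 0, 0, 0, 0, 1], [0, 0, 0, 0, 0, 0, 1]]
  ]
}}

```text
time_s: 21.73
tool_pos: [0.4338, -0.2495, 0.1784]
eef_rot: [-0.0, 0.764, 0.646, -0.0]
force: [-0.2, 0.6, 0.3]
width: 0.0909
gripper_force: 0.0
```

```bash
python3 d.py .4328 -.25 .024
python3 - <<'E'
from h import *
T=eyes.grab_frame("top")[:,:,::-1];i=eyes.camera_info("top")
p=proj(i,[[.5937,-.1228,.056]])[0];c,st=blob(T.max(2)<50,p);print(p,c,st,ray(i,c,.056))
w=eyes.grab_frame("wrist")[:,:,::-1];iw=eyes.camera_info("wrist")
p=proj(iw,[[.4328,-.25,.066]])[0];c,st=blob(w.max(2)<40,p);print(p,c,st,ray(iw,c,.065))
cv2.imwrite("pics/w4.png",w)
E
```

```text
pos [ 0.4338 -0.2495  0.1784] t 21.73 w 0.0909 f [-0.2  0.6  0.3]
shares [-0.0023 -0.0027  0.5148] turn [-0. -0.  0.]
[342.66809855 162.66058792] [342.96969697 162.66666667] [340 160   7   7  33] [ 0.59368394 -0.1235356   0.056     ]
[323.26493164 206.71561294] [322.93103448 205.16091954] [315 196  17  19 261] [ 0.43269335 -0.24867008  0.065     ]
```

View pics/w4.png

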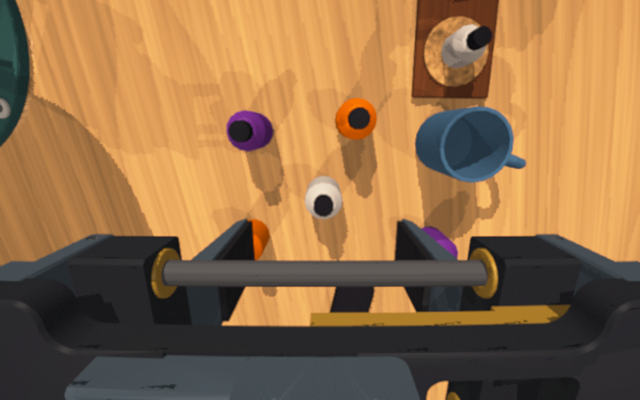

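The wrist view shows the white 68 cap at (323,205) as predicted. Orange (357,118), purple (248,130) and the mug (463,145) are clear, and the 52 stands on its coaster at (460,47). Descending.

{"op": "step_arm", "data": {
  "moves": [
    [[-0.001, -0.002, 0.08, 0, 0, 0, 1], [0, 0, 0.08, 0, 0, 0, 1], [0, 0, 0.08, 0, 0, 0, 1], [0, 0, 0.08, 0, 0, 0, 1], [0, 0, 0.08, 0, 0, 0, 1], [0, 0, 0.06, 0, 0, 0, 1], [0, 0, 0.04, 0, 0, 0, 1], [0, 0, 0.015, 0, 0, 0, 1], [0, 0, 0, 0, 0, 0, 1], [0, 0, 0, 0, 0, 0, 1]]
  ]
}}

```text
time_s: 22.67
tool_pos: [0.4329, -0.2504, 0.0248]
eef_rot: [0.0, 0.764, 0.645, 0.0]
force: [0.6, -0.9, 0.3]
width: 0.0913
gripper_force: 0.0
```

{"op": "step_arm", "data": {
  "moves": [
    [[0, 0, 0, 0, 0, 0, 0.25], [0, 0, 0, 0, 0, 0, 0.25], [0, 0, 0, 0, 0, 0, 0.25], [0, 0, 0, 0, 0, 0, 0.25], [0, 0, 0, 0, 0, 0, 0.25], [0, 0, 0, 0, 0, 0, 0.25], [0, 0, 0, 0, 0, 0, 0.25], [0, 0, 0, 0, 0, 0, 0.25], [0, 0, 0, 0, 0, 0, 0.25], [0, 0, 0, 0, 0, 0, 0.25]]
  ]
}}

```text
time_s: 23.5
tool_pos: [0.4324, -0.2503, 0.0242]
eef_rot: [-0.0, 0.764, 0.645, -0.0]
force: [-0.3, 0.5, 0.6]
width: 0.0394
gripper_force: 30.0
```

```bash
python3 d.py .6074 -.039 .144
```

```text
pos [ 0.4324 -0.2503  0.0242] t 23.5 w 0.0394 f [-0.3  0.5  0.6]
shares [ 0.792   0.4572 -0.3993] turn [-0.      0.     -0.0002]
```

{"op": "step_arm", "data": {
  "moves": [
    [[0, 0, -0.05, 0, 0, 0, 0.25], [0, 0, -0.07, 0, 0, 0, 0.25], [0, 0, -0.07, 0, 0, 0, 0.25], [0, 0, -0.07, 0, 0, 0, 0.25], [0, 0, -0.07, 0, 0, 0, 0.25], [0, 0, -0.07, 0, 0, 0, 0.25], [0.06, 0.04, 0, 0, 0, 0, 0.25], [0.08, 0.04, 0, 0, 0, 0, 0.25], [0.08, 0.04, 0, 0, 0, 0, 0.25], [0.08, 0.04, 0, 0, 0, 0, 0.25]]
  ]
}}

```text
time_s: 24.33
tool_pos: [0.4952, -0.1686, 0.1443]
eef_rot: [0.0, 0.764, 0.645, 0.0]
force: [0.2, 0.5, -1.1]
width: 0.0392
gripper_force: 30.0
```

{"op": "step_arm", "data": {
  "moves": [
    [[0.08, 0.05, 0, 0, 0, 0, 0.25], [0.08, 0.05, 0, 0, 0, 0, 0.25], [0.08, 0.05, 0, 0, 0, 0, 0.25], [0.08, 0.05, 0, 0, 0, 0, 0.25], [0.08, 0.05, 0, 0, 0, 0, 0.25], [0.06, 0.03, 0, 0, 0, 0, 0.25], [0.032, 0.017, 0, 0, 0, 0, 0.25], [0, 0, 0, 0, 0, 0, 0.25], [0, 0, 0, 0, 0, 0, 0.25], [0, 0, 0, 0, 0, 0, 0.25]]
  ]
}}

```text
time_s: 25.17
tool_pos: [0.6065, -0.0397, 0.144]
eef_rot: [-0.0, 0.764, 0.645, -0.0]
force: [-0.7, -0.7, -0.3]
width: 0.0397
gripper_force: 30.0
```

```bash
python3 d.py .6074 -.039 .037
```

```text
pos [ 0.6065 -0.0397  0.144 ] t 25.17 w 0.0397 f [-0.7 -0.7 -0.3]
shares [0.0029 0.0028 0.3566] turn [-0.0001  0.     -0.0002]
```

{"op": "step_arm", "data": {
  "moves": [
    [[0.0029, 0.001, 0.06, 0, 0, 0, 0.25], [0, 0, 0.06, 0, 0, 0, 0.25], [0, 0, 0.06, 0, 0, 0, 0.25], [0, 0, 0.06, 0, 0, 0, 0.25], [0, 0, 0.05, 0, 0, 0, 0.25], [0, 0, 0.03, 0, 0, 0, 0.25], [0, 0, 0.02, 0, 0, 0, 0.25], [0, 0, 0.01, 0, 0, 0, 0.25], [0, 0, 0.005, 0, 0, 0, 0.25], [0, 0, 0, 0, 0, 0, 0.25]]
  ]
}}

```text
time_s: 26.0
tool_pos: [0.608, -0.0383, 0.038]
eef_rot: [0.0, 0.764, 0.645, 0.0]
force: [0.1, 0.2, -1.0]
width: 0.0397
gripper_force: 30.0
```

{"op": "step_arm", "data": {
  "moves": [
    [[0, 0, 0, 0, 0, 0, 0.25], [0, 0, 0, 0, 0, 0, 0.25], [0, 0, 0, 0, 0, 0, 0.48], [0, 0, 0, 0, 0, 0, 0.6], [0, 0, 0, 0, 0, 0, 0.8], [0, 0, 0, 0, 0, 0, 1], [0, 0, 0, 0, 0, 0, 1], [0, 0, 0, 0, 0, 0, 1], [0, 0, 0, 0, 0, 0, 1], [0, 0, 0, 0, 0, 0, 1]]
  ]
}}

```text
time_s: 26.83
tool_pos: [0.6078, -0.0382, 0.0377]
eef_rot: [-0.0, 0.764, 0.645, -0.0]
force: [-0.3, 0.4, -0.1]
width: 0.0874
gripper_force: 0.0
```

{"op": "step_arm", "data": {
  "moves": [
    [[0, 0, -0.05, 0, 0, 0, 1], [0, 0, -0.08, 0, 0, 0, 1], [0, 0, -0.08, 0, 0, 0, 1], [0, 0, -0.08, 0, 0, 0, 1], [0, 0, -0.08, 0, 0, 0, 1], [0, 0, -0.08, 0, 0, 0, 1], [0, 0, -0.08, 0, 0, 0, 1], [0, -0.08, 0, 0, 0, 0, 1], [0, -0.08, 0, 0, 0, 0, 1], [0, -0.08, 0, 0, 0, 0, 1]]
  ]
}}

```text
time_s: 27.67
tool_pos: [0.536, -0.026, 0.197]
eef_rot: [0.0, 0.764, 0.645, 0.0]
force: [-0.1, -0.1, 0.2]
width: 0.091
gripper_force: 0.0
```

{"op": "step_arm", "data": {
  "moves": [
    [[0, -0.08, 0, 0, 0, 0, 1], [0, -0.08, 0, 0, 0, 0, 1], [0, -0.08, 0, 0, 0, 0, 1], [0, 0, 0, 0, 0, 0, 1], [0, 0, 0, 0, 0, 0, 1], [0, 0, 0, 0, 0, 0, 1]]
  ]
}}

```text
time_s: 28.17
tool_pos: [0.4666, -0.0141, 0.1971]
eef_rot: [0.0, 0.764, 0.645, 0.0]
force: [-0.1, -0.2, 0.1]
width: 0.0915
gripper_force: 0.0
```

Run:
```python
from h import *
T=eyes.grab_frame("top")[:,:,::-1];i=eyes.camera_info("top")
for X in([.6354,.1283,.104],[.6212,.0446,.088],[.6071,-.039,.072],[.5929,-.1227,.056]):
    p=proj(i,[X])[0];c,st=blob(T.max(2)<50,p);print(X,p.round(1),c.round(1),st[2:],((ray(i,c,X[2])-X)*1000).round(1))
S=eyes.grab_frame("side")[:,:,::-1]
a=cv2.resize(T[90:290,150:450],(600,400));b=cv2.resize(S[80:330,180:480],(480,400))
cv2.imwrite("pics/t5.png",cv2.resize(np.hstack([a,b]),(800,296)))
```

```text
[0.6354, 0.1283, 0.104] [237.3 140.3] [237.8 139.7] [11 11 92] [ 1.5 -1.2  0. ]
[0.6212, 0.0446, 0.088] [273.3 148. ] [259.4 146.9] [ 15  18 105] [ 2.8 33.   0. ]
[0.6071, -0.039, 0.072] [308.3 155.6] [334.4 168.3] [12 44 93] [-31.6 -62.4   0. ]
[0.5929, -0.1227, 0.056] [342.6 163. ] [342.7 162.8] [ 6  7 32] [ 0.5 -0.1  0. ]
```

View pics/t5.png

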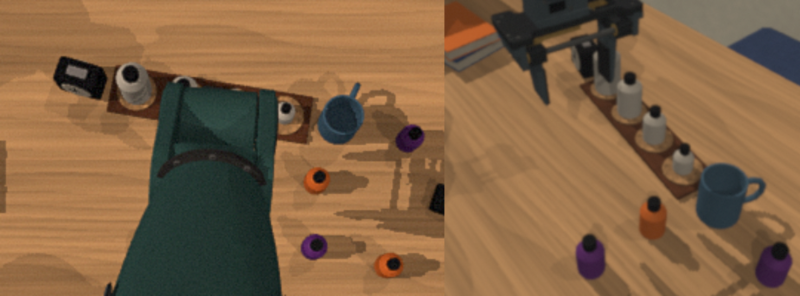

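The top and side views show all four bottles upright on the coasters, descending from the clock to the mug. The clock and mug are where they were, and the gripper is clear.

```bash
python3 -c "
from bench import ctrl
print(ctrl.finish_job())"
```

```text
the job is handed in; nothing more can be done
None
```

The job is handed in: all four bottles stand upright on the coasters, tallest by the clock down to shortest by the mug, each within about 2 mm of centre by camera (the 68 by arm position, hidden from the top camera), with the clock and mug untouched, in about 28 s.

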